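# Lock the sharps away after the embroidery class

### The arm

A 6-joint arm with a two-finger parallel gripper is mounted at the origin on the work surface. World frame = base frame: x ahead of the robot, y to its left, z up, the work surface at z = 0. Lengths are in m, angles in degrees, forces in N, time in s.
With the tool pointing down it reaches from about 0.325 to 0.75 m from the base axis. Payload 7.6 kg.
Tool frame: the origin (TCP) lies at the very end of the fingers, on their centre line; the grasp point (between the pads) lies 19 mm behind it; z points along the fingers, y is the line along which they close (so a half turn about z gives the same grasp; the last joint's range is limited). The gripper opens to 85 mm and grips with 20 to 120 N. Pads are 22 mm wide; open, the fingers measure 114 mm over their backs; the gripper's body (76 mm by 85 mm) begins 54 mm behind the grasp point. The pads swing forward as they close: fully open they stand 13 mm farther back than shut.
Start: joints at [-4.028, 2.991, 80.254, -0, 96.75, -4.028], TCP at [0.525, 0, 0.231] pointing down, gripper open.
Joint ranges: [-166.34, 166.34], [-52.06, 124.39], [6.96, 135.62], [-60.46, 240.46], [14.63, 156.25], [-167.68, 167.68]. Speed limits (degrees/s): [147.25, 147.25, 172.46, 180, 180, 180].

### API

Orientations are given as [roll, pitch, yaw] about the fixed x, y, z axes, in that order (R = Rz(yaw) Ry(pitch) Rx(roll)).
In Python, from station import telemetry, imaging, ctrl gives the robot as it stands.
- The arm moves only by the tool carry_out, never from a script. Its argument "moves" is a list of rows, each a list of 7 numbers: the finger opening in m, from 0 to 0.0854, then the shift along the world's x, y, z in m, then the turn, a rotation vector about the world's x, y, z in degrees. In form: [[claw, tx, ty, tz, ax, ay, az], ...]. A call has 1 to 12 rows; each row shifts and turns the commanded pose from where the row before left it; what a row does not reach is not made up. A row lasts 1/8 s, in which the tool goes at most 62.5 mm and 10.7 degrees, less where a joint would pass 70% of its speed; a pose out of reach is approached as far as the arm can. A call with a gripper value outside its range is refused whole. The fingers move at their own pace and stop on an object; "force" is the grip in N (left out, the last holds). Time passes only in rows, so rows that do not move let the fingers close. It gives the time, the measured TCP pose, the force, the opening and the grip force at its end, in the units of the state.
- telemetry.sense(): the state, without advancing time (a new reading comes with each control period).
- imaging.grab_frame(name): name is "scene" or "side" or "wrist"; returns (picture, depth): 420x560x3 uint8, red, green, blue; 420x560 float32, m along the optical axis (not along the pixel's ray), 0 where there is no reading.
- imaging.calibration(name): a dict with "camera_matrix" (3x3 intrinsics, pixels), "k1" (the pictures are not rectified: a ray, as slopes to the right and down, at radius r is drawn at 1 + k1 r^2 times it, then the intrinsics apply), "world_to_cam" (4x4, takes a point from world to camera coordinates); the wrist camera has in their place "hand_eye" (4x4, takes a point from camera to tool coordinates, whose origin is the TCP and whose axes are the flange's). Camera axes: x right, y down, z forward; pixel columns grow to the right and rows downward; lengths in m; the calibration is good to about 2 mm. A picture is of the moment at which its call begins: read the wrist's pose just before it. calibration takes no time and is no camera call.
- ctrl.close_job(): hands the job in; it is judged then, once.
Trained networks look in the newest picture that a camera, given by its name, has taken for a name from the list of things; names that differ only in an ending like _2 or _b are one class to them, and where a whole thing is asked for, a point or a joint stands for the part that bears it (a point fixed in the world has none). Each returns a list of dicts, best first, with "score" (0 to 1); they miss things now and then, are a little off and sometimes report something else, mostly with a low value. They report only what shows in the picture. A call takes as long as a camera call.
- imaging.outline_of(camera, thing): "region" (420x560 bool, what is visible of it) and "rect" ([left, top, right, bottom] in pixels, round what is visible of it).
The state is a dict: "time_s": time; "joint_pos": joint angles; "qd": joint speeds; "tau": joint torques, N m; "eef_pos": TCP position; "tool_rot": TCP orientation; "wrist_force": force on the tool from outside, world axes, zero at the start; "ft_torque": the same for the moment, N m; "finger_gap": finger opening in m; "grip_force": force on a finger pad.
Only numpy, scipy, OpenCV 4.12 (cv2) and the standard library are available. Lean on these libraries where they do the work, as an engineer would, in place of code of your own. Each camera call takes 0.05 s, during which the arm holds its last target. There are 200 camera calls.

### The job

The class is over: open the grey sharps safe with its lever (lift the lever out of its notch, slide it along the slot and let it down into the notch at the other end), and put every sharp that is out on the table into the safe's tray: needle case, pin tin, thread snips, seam ripper, blade case and awl, as many of them as are there. Then slide the lever back and let it drop fully into its first notch so that the safe is shut and locked. Leave everything else on the table where it is.

Things in the scene. Friction and masses are not known exactly. Their poses are not given: they have to be found in the camera images.
- tray (a point): Centre of the inner floor of the safe's open tray, 5 mm above the table; x and y along the safe's sides, z up. The safe is a fixed grey steel box. Tray: 200 mm (x) by 170 mm (y) inside, walls 5 mm thick, rim 60 mm above the table. The sliding metal cover lies over the tray when shut, over the equally tall flat housing on the +y side when open; its top is at 66 mm, a rib on its -y edge reaches 72 mm.
- slot (a point): Middle of the gate's slot, at x = 121, y = 25 mm of the tray frame, 72 mm above the table; the safe's axes. The gate is an upright steel plate on the safe's +x side, 235 mm long (y = -85 to 150 mm), 6 mm thick and 100 mm tall. The slot runs along y, with a notch cut downward at each end: the -y one for shut, the +y one for open.
- lever_grip (a point): Centre of the lever's grip, an upright black round handle, 26 mm in diameter and 40 mm tall, with a wider cap (34 mm in diameter, 8 mm thick) on top of it; below it a thin stem. At rest the grip's centre is 120 mm above the table, at x = 147 mm and y = -60 mm (shut) of the tray frame. It has the safe's axes. The lever carries the cover with it along y.
- cover (a joint): Travel of cover and lever along the tray frame's +y, in m: 0 shut (tray covered), 0.17 fully open (tray free); stops at -0.004 and 0.174. About 1.5 N of friction.
- lever (a joint): How far the lever is lifted, in m: 0 down in a notch, at most 0.040. The notches lie at the two ends of the slot (cover at 0 and at 0.17, about 5 mm of play either way); between them the lever's pin rides on a ridge and cannot come lower than 0.022. A spring and its weight press it down with 3 to 4 N; let go, it drops into a notch by itself.
- needle_case_c (a point): Centre of the needle case: plain wooden square stick-shaped box, 80 x 18 x 18 mm, x along its length.
- pin_tin_c (a point): Centre of the pin tin: flat round aluminium tin, 52 mm in diameter, 20 mm tall, z along its axis.
- snips_c (a point): Middle of the handle of the steel thread snips, which lie flat: handle 46 mm (x) by 24 mm (y), 9 mm thick; closed blades, 9 mm wide and 5 mm thick, reach from its +x end to 61 mm from this point.
- seam_ripper_c (a point): Centre of the seam ripper's black square handle, 52 x 13 x 13 mm, x along its length; its thin steel tip reaches to 56 mm from this point in +x.
- blade_case_c (a point): Centre of the blade case: flat square grey plastic case, 54 x 54 x 12 mm with a steel disc on its face, z through its thickness.
- awl_c (a point): Centre of the awl's wooden handle, 50 x 21 x 21 mm, x along its length; its steel spike (4 mm thick) reaches to 59 mm from this point in +x.
- spool: Bystander, origin under its centre: wooden thread spool, 34 mm in diameter, 44 mm tall, standing among the sharps. It stays where it is (within 4 cm).
- thimble: Bystander, origin under its centre: brass thimble, 22 mm in diameter, 25 mm tall, among the sharps. It stays where it is (within 4 cm).
- wax: Bystander, origin under its centre: round cake of wax, 44 mm in diameter, 14 mm tall, among the sharps. It stays where it is (within 4 cm).
- phone: Bystander, origin under its centre: black phone lying flat, 72 x 148 x 9 mm. It stays where it is (within 4 cm).
- hoop: Bystander, origin under its centre: wooden embroidery hoop lying flat, 170 mm in diameter, 16 mm tall. It stays where it is (within 4 cm).

How it is judged:
By the outcome, as a careful person would: the job done as asked, in the order asked, and still so for the second after the job is handed in, with the robot touching nothing.
Of needle_case, pin_tin, snips, seam_ripper, blade_case, awl only 4 to 6 are there at a start; the rules pass over those that are not, and their reading is None.
At some moment in a run one of needle_case, pin_tin, snips, seam_ripper, blade_case, awl may be knocked a few centimetres aside while the robot is not near it.
Once in a run the grip may slacken for a moment while it holds something.
It also fails if it takes over 210 s, if anything falls off the work surface, if the arm or the gripper's body presses on something with over 40 N, if the wrist force passes 120 N, or if a joint passes its speed limit or range.

## Working session

There is one attempt and no reset: what is moved stays moved. The work goes in short steps, Python scripts to look and compute and a tool call to move; the robot and the scene stay as the last step left them, time stands still between calls to the robot, and variables do not carry over. Pictures are saved under pics/ and viewed, at most 14 in all, crops included, and the job is handed in when it is done.

Besides the shell and the picture viewer there is one more tool, called after "Emit:" by a JSON object that holds its "method" and its "body". carry_out: Moves the arm, as the interface text tells. Its arguments: {"type":"object","properties":{"moves":{"type":"array"},"force":{"type":"number"}},"required":["moves"]}

```bash
ls; mkdir -p pics; cat > h.py <<'E'
import numpy as np, cv2
from station import telemetry, imaging, ctrl
from scipy.spatial.transform import Rotation as R
def pose():
    s=telemetry.sense(); T=np.eye(4); T[:3,:3]=R.from_euler('xyz',s['tool_rot'],degrees=True).as_matrix(); T[:3,3]=s['eef_pos']; return T
def cam2world(name,T=None):
    c=imaging.calibration(name)
    return (T@np.array(c['hand_eye'])) if name=='wrist' else np.linalg.inv(np.array(c['world_to_cam']))
def cloud(name,depth,T=None):
    c=imaging.calibration(name); K=np.array(c['camera_matrix']); k=c['k1']
    v,u=np.mgrid[:420,:560]; x=(u-K[0,2])/K[0,0]; y=(v-K[1,2])/K[1,1]
    xd,yd=x.copy(),y.copy()
    for _ in range(8):
        f=1+k*(x*x+y*y); x,y=xd/f,yd/f
    M=cam2world(name,T); P=np.stack([x*depth,y*depth,depth],-1)@M[:3,:3].T+M[:3,3]
    P[depth<=0]=np.nan; return P
def save(n,im): cv2.imwrite('pics/'+n,im[...,::-1])
E
python3 - <<'E'
from h import *
print(telemetry.sense())
T=pose()
ims=[]
for n in ['scene','side','wrist']:
    im,d=imaging.grab_frame(n); save(n+'0.png',im); np.save(n+'0.npy',d)
    P=cloud(n,d,T); np.save('P'+n+'0.npy',P)
    for t in ['needle_case_c','pin_tin_c','snips_c','seam_ripper_c','blade_case_c','awl_c','lever_grip','cover','spool','thimble','wax','phone','hoop']:
        for r in imaging.outline_of(n,t)[:2]:
            if r['score']<.2: continue
            p=P[r['region']]; p=p[~np.isnan(p[:,0])]
            print(n,t,round(r['score'],2),np.round(r['rect']),len(p),np.round(np.median(p,0),3) if len(p) else '')
E
```

```text
pics
{'time_s': 0.0, 'joint_pos': array([-4.02818473e+00,  3.02738808e+00,  8.03135763e+01, -1.41762248e-03,
        9.67501226e+01, -4.02830155e+00]), 'qd': array([ 0.0956837 , -0.02136551, -0.02357455,  0.00595272,  0.02979611,
        0.02993254]), 'tau': array([ 8.02730119e-04, -3.81666934e+01, -3.60182977e+01,  8.43031398e-05,
        6.19437444e-03, -2.66336252e-05]), 'eef_pos': array([5.24693204e-01, 3.49795549e-05, 2.30465980e-01]), 'tool_rot': array([-1.79909039e+02, -4.99420539e-03,  8.99999473e+01]), 'wrist_force': array([-0.77601614,  0.0958467 , -0.04367589]), 'ft_torque': array([ 0.03632565, -0.00209525, -0.00385449]), 'grip_force': 0.0, 'finger_gap': 0.08551859557856799}
scene needle_case_c 0.87 [236. 238. 269. 249.] 309 [ 0.42  -0.205  0.014]
scene needle_case_c 0.47 [279. 218. 301. 236.] 356 [ 0.43  -0.093  0.017]
scene pin_tin_c 0.59 [279. 216. 298. 237.] 340 [ 0.429 -0.094  0.018]
scene seam_ripper_c 0.62 [270. 303. 289. 334.] 151 [ 0.623 -0.32   0.01 ]
scene blade_case_c 0.29 [130. 314. 224. 391.] 2024 [ 0.566 -0.526  0.013]
scene awl_c 0.77 [309. 278. 334. 292.] 
[... 2083 characters left out ...]
0.625 -0.312  0.006]
wrist seam_ripper_c 0.29 [267. 378. 290. 388.] 230 [ 0.526 -0.293  0.006]
wrist blade_case_c 0.6 [337. 308. 379. 336.] 838 [ 0.62  -0.193  0.017]
wrist blade_case_c 0.5 [354.  58. 463. 111.] 2929 [0.62  0.086 0.146]
wrist awl_c 0.81 [334. 309. 376. 337.] 836 [ 0.62  -0.193  0.017]
wrist lever_grip 0.97 [355.  59. 463. 110.] 2886 [0.62  0.086 0.146]
wrist cover 0.83 [100.   1. 460. 117.] 29579 [0.501 0.108 0.065]
wrist cover 0.47 [335. 308. 379. 338.] 857 [ 0.62  -0.193  0.017]
wrist spool 0.64 [268. 377. 292. 387.] 231 [ 0.526 -0.293  0.006]
wrist thimble 0.53 [282. 316. 298. 337.] 295 [ 0.538 -0.197  0.014]
wrist wax 0.81 [190. 377. 217. 396.] 370 [ 0.421 -0.301  0.011]
```

View images.

View pics/scene0.png

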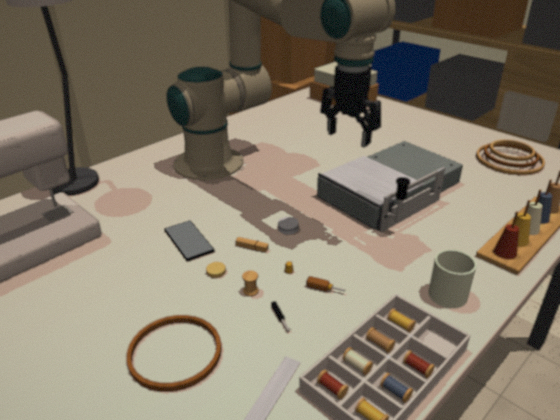

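View pics/wrist0.png

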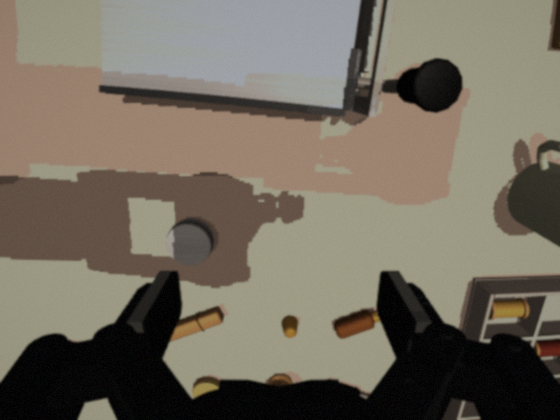

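```bash
python3 - <<'E'
from h import *
print(imaging.calibration('wrist'))
for n in ['scene','side','wrist']:
    P=np.load('P'+n+'0.npy'); 
    z=P[...,2]
    # table check
    m=(np.abs(z)<.008)&(P[...,0]>.35)&(P[...,0]<.7)&(P[...,1]<.0)&(P[...,1]>-.4)
    print(n,'table z',np.nanmedian(z[m]))
    m=(np.abs(z-.066)<.004)&(P[...,0]>.3)&(P[...,0]<.75)&(P[...,1]>0)
    q=P[m][:,:2].astype(np.float32); print(n,'cover', len(q),cv2.minAreaRect(q), np.percentile(q,[1,99],axis=0))
    m=(z>.138)&(z<.155)&(P[...,0]>.55)&(P[...,0]<.7)&(P[...,1]>0)&(P[...,1]<.15)
    q=P[m]; print('cap',len(q),q.mean(0) if len(q) else '', np.percentile(q,[2,98],axis=0) if len(q) else '')
    m=(z>.085)&(z<.104)&(P[...,0]>.52)&(P[...,0]<.7)&(P[...,1]>0)&(P[...,1]<.4)
    q=P[m]; print('gate',len(q),cv2.minAreaRect(q[:,:2].astype(np.float32)) if len(q) else '')
E
```

```text
{'camera_matrix': array([[348.2493444 ,   0.        , 278.84304576],
       [  0.        , 348.2493444 , 204.32561071],
       [  0.        ,   0.        ,   1.        ]]), 'k1': -0.08200064310499483, 'hand_eye': array([[ 3.16443408e-04, -9.48536264e-01, -3.16668370e-01,
         8.13775639e-02],
       [ 9.99999817e-01,  1.37009105e-04,  5.88897611e-04,
         4.68649196e-05],
       [-5.15204290e-04, -3.16668498e-01,  9.48536134e-01,
        -1.42346917e-01],
       [ 0.00000000e+00,  0.00000000e+00,  0.00000000e+00,
         1.00000000e+00]])}
scene table z -0.0007572005923515701
scene cover 2564 ((0.46867334842681885, 0.7357047200202942), (0.26331692934036255, 1.3667056560516357), 3.053805112838745) [[0.35188474 0.06140155]
 [0.620184   1.40545755]]
cap 116 [0.62777014 0.08055081 0.14592081] [[0.61145223 0.06818955 0.1398704 ]
 [0.64213484 0.09771615 0.14904082]]
gate 316 ((0.6261864304542542, 0.1751377284526825), (0.23677587509155273, 0.043687913566827774), 84.23210906982422)
side table z -0.00046881078918725727
side cover 7185 ((0.506432294845581, 0.24226653575897217), (0.3585893213748932, 0.2553562521934509), 87.75064849853516) [[0.38031255 0.0705155 ]
 [0.5954856  0.37288492]]
cap 156 [0.62294751 0.08884679 0.14613086] [[0.60932801 0.07237927 0.13964513]
 [0.63910376 0.10292466 0.14929487]]
gate 635 ((0.6217259764671326, 0.17807546257972717), (0.23802654445171356, 0.03679396212100983), 83.97740173339844)
wrist table z -0.0013727188561943326
wrist cover 25064 ((0.4979737401008606, 0.10699757933616638), (0.09224001318216324, 0.25279730558395386), 89.08785247802734) [[0.37799708 0.06937199]
 [0.58838813 0.15145473]]
cap 2222 [0.62380394 0.08526766 0.14638733] [[0.60915692 0.07030009 0.14328553]
 [0.63918571 0.09992731 0.14804118]]
gate 1438 ((0.6122351288795471, 0.10297070443630219), (0.08548186719417572, 0.030016206204891205), 84.28826141357422)
```

The scene shows four sharps: pin tin (288,225), needle case (252,244), awl (325,285) and seam ripper (280,315). Spool, thimble and wax stand among them. The wrist picture shows the lever cap at (437,85). I'll do the lever first.

Emit:
{"method": "carry_out", "body": {"moves": [[0.085,0.011,0.0095,-0.003,0,0,-10.65],[0.085,0.011,0.0095,-0.003,0,0,-10.65],[0.085,0.011,0.0095,-0.003,0,0,-10.65],[0.085,0.011,0.0095,-0.003,0,0,-10.65],[0.085,0.011,0.0095,-0.003,0,0,-10.65],[0.085,0.011,0.0095,-0.003,0,0,-10.65],[0.085,0.011,0.0095,-0.003,0,0,-10.65],[0.085,0.011,0.0095,-0.003,0,0,-10.65],[0.085,0.012,0.0095,-0.003,0,0,-10.65],[0.085,0,0,0,0,0,0]]}}

```text
time_s: 3.35
eef_pos: [0.6251, 0.0859, 0.2035]
tool_rot: [180.0, 0.1, -5.7]
wrist_force: [-0.5, 0.1, 0.0]
finger_gap: 0.0853
grip_force: 0.0
```

```bash
python3 - <<'E'
from h import *
T=pose(); print(T)
im,d=imaging.grab_frame('wrist'); save('w1.png',im); P=cloud('wrist',d,T); z=P[...,2]
m=(z>.138)&(z<.155)&(P[...,0]>.55)&(P[...,0]<.7)&(P[...,1]>0)&(P[...,1]<.15)
q=P[m]; print('cap',len(q),np.median(q,0), np.percentile(q,[2,98],axis=0) if len(q) else '')
m=(z>.09)&(z<.104)&(P[...,0]>.52)&(P[...,0]<.7)&(P[...,1]>0)&(P[...,1]<.4)
q=P[m]; print('gate',len(q),cv2.minAreaRect(q[:,:2].astype(np.float32)) if len(q) else '')
for r in imaging.outline_of('wrist','lever_grip')[:2]: 
  p=P[r['region']]; print(r['score'],r['rect'],np.nanmedian(p,0))
E
```

```text
[[ 9.95033067e-01 -9.95371522e-02 -1.24512087e-03  6.25094431e-01]
 [-9.95374384e-02 -9.95033803e-01 -1.69879311e-04  8.59224576e-02]
 [-1.22202805e-03  2.92971673e-04 -9.99999210e-01  2.03510743e-01]
 [ 0.00000000e+00  0.00000000e+00  0.00000000e+00  1.00000000e+00]]
cap 2168 [0.6274893  0.08498031 0.14753177] [[0.6117602  0.07011741 0.14430694]
 [0.64148863 0.0997967  0.14890729]]
gate 2843 ((0.6259417533874512, 0.1773453652858734), (0.23550327122211456, 0.0417497418820858), 84.60274505615234)
0.82 [251.9, 173.0, 306.7, 247.4] [0.63014476 0.0844237  0.14734753]
0.73 [549.0, 356.0, 560.0, 381.0] [ 0.319537   -0.26235683  0.00632759]
```

View pics/side0.png

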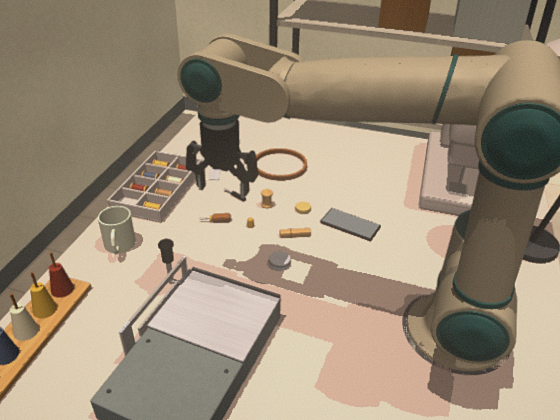

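The side view confirms the same four sharps on the table and shows the lever at (167,252). Grasping the lever.

Emit:
{"method": "carry_out", "body": {"moves": [[0.085,0.001,-0.001,-0.02,0,0,0],[0.085,0,0,-0.02,0,0,0],[0.085,0,0,-0.02,0,0,0],[0.085,0,0,-0.02,0,0,0],[0.085,0,0,-0.02,0,0,0],[0.02,0,0,0,0,0,0],[0.02,0,0,0,0,0,0],[0.02,0,0,0,0,0,0],[0.02,0,0,0,0,0,0],[0.02,0,0,0,0,0,0],[0.02,0,0,0,0,0,0]], "force": 50}}

```text
time_s: 4.82
eef_pos: [0.6267, 0.0846, 0.1057]
tool_rot: [-180.0, -0.1, -5.8]
wrist_force: [0.1, -0.4, 6.0]
finger_gap: 0.0314
grip_force: 48.8
```

Emit:
{"method": "carry_out", "body": {"moves": [[0.02,0,0,0.01,0,0,0],[0.02,0,0,0.01,0,0,0],[0.02,0,0,0.008,0,0,0],[0.02,0,0,0.003,0,0,0],[0.02,0,0,0,0,0,0],[0.02,0,0,0,0,0,0]]}}

```text
time_s: 5.58
eef_pos: [0.6264, 0.0845, 0.1347]
tool_rot: [-180.0, -0.0, -5.9]
wrist_force: [6.1, 0.7, -3.6]
finger_gap: 0.0314
grip_force: 50.1
```

Emit:
{"method": "carry_out", "body": {"moves": [[0.02,0.0017,0.0169,0,0,0,0],[0.02,0.0017,0.0169,0,0,0,0],[0.02,0.0017,0.0169,0,0,0,0],[0.02,0.0017,0.0169,0,0,0,0],[0.02,0.0017,0.0169,0,0,0,0],[0.02,0.0017,0.0169,0,0,0,0],[0.02,0.0017,0.0169,0,0,0,0],[0.02,0.0017,0.0169,0,0,0,0],[0.02,0.0017,0.0169,0,0,0,0],[0.02,0.0017,0.0169,0,0,0,0],[0.02,0,0,0,0,0,0],[0.02,0,0,0,0,0,0]]}}

```text
time_s: 7.08
eef_pos: [0.6439, 0.2533, 0.1345]
tool_rot: [180.0, -0.1, -5.9]
wrist_force: [7.7, -0.1, -3.8]
finger_gap: 0.0312
grip_force: 49.8
```

Lower into the open notch.

Emit:
{"method": "carry_out", "body": {"moves": [[0.02,0,0,-0.01,0,0,0],[0.02,0,0,-0.01,0,0,0],[0.02,0,0,-0.008,0,0,0],[0.02,0,0,0,0,0,0],[0.02,0,0,0,0,0,0]]}}

```text
time_s: 7.7
eef_pos: [0.6439, 0.253, 0.1067]
tool_rot: [180.0, -0.1, -5.9]
wrist_force: [7.7, -0.6, -4.0]
finger_gap: 0.0311
grip_force: 50.2
```

Emit:
{"method": "carry_out", "body": {"moves": [[0.085,0,0,-0.002,0,0,0],[0.085,0,0,0,0,0,0],[0.085,0,0,0,0,0,0],[0.085,0,0,0,0,0,0],[0.085,0,0,0.02,0,0,0],[0.085,0,0,0.03,0,0,0],[0.085,0,0,0.03,0,0,0],[0.085,0,0,0.03,0,0,0]]}}

```text
time_s: 8.7
eef_pos: [0.6431, 0.2536, 0.2184]
tool_rot: [-180.0, -0.1, -5.8]
wrist_force: [0.4, -0.2, 0.2]
finger_gap: 0.085
grip_force: 0.0
```

Emit:
{"method": "carry_out", "body": {"moves": [[0.085,-0.014,-0.045,0.008,0,0,0],[0.085,-0.014,-0.045,0.008,0,0,0],[0.085,-0.014,-0.045,0.008,0,0,0],[0.085,-0.014,-0.045,0.008,0,0,0],[0.085,-0.014,-0.045,0.008,0,0,0],[0.085,-0.014,-0.045,0.008,0,0,0],[0.085,-0.014,-0.045,0.008,0,0,0],[0.085,-0.014,-0.045,0.008,0,0,0],[0.085,-0.014,-0.045,0.008,0,0,0],[0.085,0,0,0,0,0,0],[0.085,0,0,0,0,0,0]]}}

```text
time_s: 10.07
eef_pos: [0.5171, -0.1511, 0.2883]
tool_rot: [180.0, -0.1, -5.9]
wrist_force: [0.6, 0.4, -0.9]
finger_gap: 0.0848
grip_force: 0.0
```

```bash
cat >> h.py <<'E'
THINGS=['needle_case_c','pin_tin_c','seam_ripper_c','awl_c','spool','thimble','wax']
def look(name,fn,things=THINGS,smin=.2):
    T=pose(); im,d=imaging.grab_frame(name); save(fn,im); P=cloud(name,d,T); np.save('last.npy',P)
    print('TCP',np.round(T[:3,3],4))
    for t in things:
        for r in imaging.outline_of(name,t)[:2]:
            if r['score']<smin: continue
            p=P[r['region']]; p=p[p[:,2]>.004]
            if len(p)<20: continue
            b=cv2.minAreaRect((p[:,:2]*1000).astype(np.float32))
            c,v=np.linalg.eigh(np.cov(p[:,:2].T)); a=np.degrees(np.arctan2(v[1,1],v[0,1]))
            print(t,round(r['score'],2),np.round(r['rect']),len(p),'med',np.round(np.median(p,0),3),'box',np.round(b[0]),np.round(b[1]),round(b[2]),'pca',round(a))
    return P
E
python3 - <<'E'
from h import *
print(telemetry.sense()['joint_pos'])
look('wrist','w2.png')
P=None
im,d=imaging.grab_frame('side'); save('side1.png',im); P=cloud('side',d)
z=P[...,2]
m=(z>.138)&(z<.155)&(P[...,0]>.55)&(P[...,0]<.7)&(P[...,1]>0)&(P[...,1]<.35)
q=P[m];print('cap',len(q),np.median(q,0))
E
```

```text
[-2.02189003e+01  4.83024025e+00  7.18819100e+01  1.74354842e-02
  1.03210971e+02  7.56363228e+01]
TCP [ 0.5171 -0.1511  0.2883]
needle_case_c 0.96 [305. 205. 344. 259.] 819 med [ 0.421 -0.199  0.017] box [ 416. -200.] [80. 18.] 23 pca -157
pin_tin_c 0.92 [219. 214. 256. 257.] 1254 med [ 0.426 -0.086  0.02 ] box [424. -85.] [50. 51.] 50 pca 163
seam_ripper_c 0.59 [397.  16. 431.  87.] 657 med [ 0.62  -0.314  0.011] box [ 628. -318.] [13. 80.] 67 pca 156
seam_ripper_c 0.2 [288.  18. 327.  88.] 981 med [ 0.623 -0.196  0.02 ] box [ 634. -193.] [82. 21.] 23 pca -158
awl_c 0.71 [287.  20. 326.  87.] 1027 med [ 0.625 -0.196  0.019] box [ 635. -193.] [83. 22.] 22 pca -157
spool 0.91 [387. 130. 430. 158.] 900 med [ 0.529 -0.301  0.043] box [ 527. -304.] [32. 32.] 37 pca 71
thimble 0.55 [312. 129. 327. 141.] 229 med [ 0.541 -0.201  0.022] box [ 540. -202.] [20. 18.] 86 pca 121
wax 0.85 [394. 197. 430. 231.] 872 med [ 0.428 -0.314  0.013] box [ 427. -315.] [42. 43.] 8 pca 67
cap 218 [0.64080746 0.25629304 0.14700553]
```

View pics/w2.png

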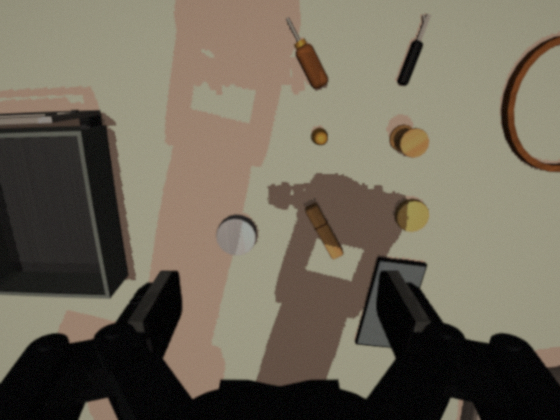

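View pics/side1.png

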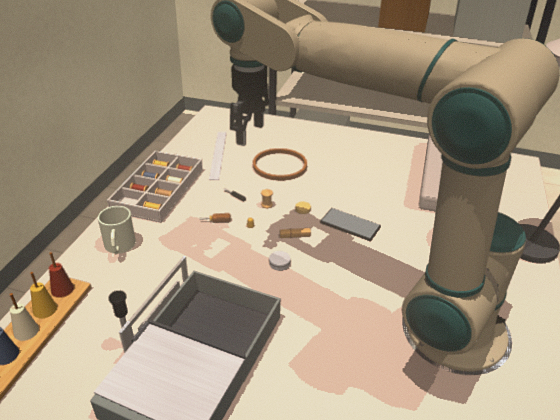

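The tray is open in the side view (lever now at 118,305), and the sharps are clear in the wrist view: tin (236,235), needle case (324,232), awl (310,55), ripper (412,55). Tin first.

Emit:
{"method": "carry_out", "body": {"moves": [[0.085,-0.031,0.022,-0.03,0,0,0],[0.085,-0.031,0.022,-0.03,0,0,0],[0.085,-0.031,0.022,-0.03,0,0,0],[0.085,0,0,-0.05,0,0,0],[0.085,0,0,-0.05,0,0,0],[0.085,0,0,-0.05,0,0,0],[0.085,0,0,-0.02,0,0,0],[0.085,0,0,-0.015,0,0,0],[0.085,0,0,-0.007,0,0,0],[0.04,0,0,0,0,0,0],[0.04,0,0,0,0,0,0],[0.04,0,0,0,0,0,0]], "force": 50}}

```text
time_s: 12.02
eef_pos: [0.425, -0.0857, 0.0067]
tool_rot: [180.0, -0.1, -5.9]
wrist_force: [-1.4, 0.8, 5.5]
finger_gap: 0.0496
grip_force: 51.7
```

Emit:
{"method": "carry_out", "body": {"moves": [[0.04,0,0,0,0,0,0],[0.04,0,0,0,0,0,0],[0.04,0,0,0.03,0,0,0],[0.04,0,0,0.05,0,0,0],[0.04,0,0,0.05,0,0,0],[0.04,0,0,0,0,0,0]]}}

```text
time_s: 12.78
eef_pos: [0.4263, -0.0861, 0.14]
tool_rot: [179.9, -0.5, -5.8]
wrist_force: [0.5, -0.0, -0.9]
finger_gap: 0.0496
grip_force: 52.0
```

Emit:
{"method": "carry_out", "body": {"moves": [[0.04,0.001,0.0475,0,0,0,0],[0.04,0.001,0.0475,0,0,0,0],[0.04,0.001,0.0475,0,0,0,0],[0.04,0.001,0.0475,0,0,0,0],[0.04,0,0.0475,0,0,0,0],[0.04,0,0.0475,0,0,0,0],[0.04,0,0,0,0,0,0],[0.04,0,0,-0.04,0,0,0],[0.04,0,0,-0.04,0,0,0],[0.04,0,0,-0.03,0,0,0],[0.04,0,0,-0.012,0,0,0],[0.04,0,0,0,0,0,0]]}}

```text
time_s: 14.28
eef_pos: [0.4301, 0.2016, 0.0189]
tool_rot: [-179.6, -0.2, -5.8]
wrist_force: [-19.3, -0.5, 41.0]
finger_gap: 0.0499
grip_force: 68.7
```

Emit:
{"method": "carry_out", "body": {"moves": [[0.06,0,0,0,0,0,0],[0.06,0,0,0,0,0,0],[0.06,0,0,0,0,0,0],[0.06,0,0,0.04,0,0,0],[0.06,0,0,0.05,0,0,0],[0.06,0,0,0.05,0,0,0],[0.06,0,0,0.03,0,0,0],[0.06,0,0,0.03,0,0,0]]}}

```text
time_s: 15.28
eef_pos: [0.428, 0.1986, 0.2141]
tool_rot: [180.0, -0.0, -5.9]
wrist_force: [-0.0, -0.4, -0.3]
finger_gap: 0.0604
grip_force: 0.0
```

Emit:
{"method": "carry_out", "body": {"moves": [[0.085,0.01,-0.04,0.025,0,0,0],[0.085,0.01,-0.04,0.025,0,0,0],[0.085,0.01,-0.04,0.025,0,0,0],[0.085,0,-0.04,0,0,0,0],[0.085,0,0,0,0,0,0],[0.085,0,0,0,0,0,0]]}}

```text
time_s: 16.02
eef_pos: [0.4578, 0.0393, 0.2878]
tool_rot: [180.0, 0.1, -5.9]
wrist_force: [-0.7, 0.4, -0.0]
finger_gap: 0.0853
grip_force: 0.0
```

```bash
python3 - <<'E'
from h import *
P=look('wrist','w3.png')
z=P[...,2]
# tray walls: rim height points
c=np.array([.486,.1595]);a=np.radians(-5.9);Rm=np.array([[np.cos(a),np.sin(a)],[-np.sin(a),np.cos(a)]])
L=(P[...,:2]-c)@Rm.T
m=(np.abs(z-.06)<.003)&(np.abs(L[...,0])<.12)&(np.abs(L[...,1])<.11)
q=L[m]; print(np.histogram(q[:,0],np.arange(-.12,.121,.005))); print(np.histogram(q[:,1],np.arange(-.11,.111,.005)))
m=(np.abs(L[...,0])<.08)&(np.abs(L[...,1])<.07)
print('floor',np.nanpercentile(z[m],[1,20,50]), 'tin max', z[m&(L[...,0]<0)].max())
E
```

```text
TCP [0.4578 0.0393 0.2878]
needle_case_c 0.76 [452. 144. 490. 204.] 1040 med [ 0.419 -0.196  0.017] box [ 417. -200.] [81. 19.] 23 pca -157
pin_tin_c 0.86 [134. 177. 175. 221.] 1486 med [0.431 0.196 0.025] box [428. 199.] [54. 51.] 31 pca 138
seam_ripper_c 0.46 [549.   0. 560.  27.] 123 med [ 0.598 -0.301  0.008] box [ 602. -302.] [ 9. 26.] 88 pca 169
awl_c 0.85 [464.   0. 493.  19.] 440 med [ 0.606 -0.199  0.019] box [ 608. -202.] [26. 22.] 17 pca 54
spool 0.77 [538.  66. 560.  92.] 423 med [ 0.527 -0.294  0.012] box [ 527. -300.] [32. 25.] 3 pca 179
thimble 0.65 [464.  61. 489.  79.] 300 med [ 0.539 -0.197  0.019] box [ 539. -200.] [18. 16.] 48 pca -176
thimble 0.42 [  0.   0. 255. 248.] 50116 med [0.513 0.232 0.053] box [515. 220.] [309. 259.] 84 pca 102
wax 0.6 [532. 141. 560. 176.] 629 med [ 0.426 -0.306  0.013] box [ 425. -307.] [43. 26.] 7 pca -174
(array([  0,   0,   5, 611,  77,  28,  28,  27,  24,  23,  21,  24,  28,
        27,  30,  33,  29,  27,  29,  29,  33,  30,  36,  33,  28,  34,
        33,  34,  32,  32,  32,  34,  37,  36,  37,  34,  34,  33,  38,
        36,  37
[... 1435 characters left out ...]
e-02,
       -5.00000000e-02, -4.50000000e-02, -4.00000000e-02, -3.50000000e-02,
       -3.00000000e-02, -2.50000000e-02, -2.00000000e-02, -1.50000000e-02,
       -1.00000000e-02, -5.00000000e-03,  9.71445147e-17,  5.00000000e-03,
        1.00000000e-02,  1.50000000e-02,  2.00000000e-02,  2.50000000e-02,
        3.00000000e-02,  3.50000000e-02,  4.00000000e-02,  4.50000000e-02,
        5.00000000e-02,  5.50000000e-02,  6.00000000e-02,  6.50000000e-02,
        7.00000000e-02,  7.50000000e-02,  8.00000000e-02,  8.50000000e-02,
        9.00000000e-02,  9.50000000e-02,  1.00000000e-01,  1.05000000e-01,
        1.10000000e-01]))
floor [0.00310435 0.00451841 0.00569383] tin max 0.37856460942895215
```

View pics/w3.png

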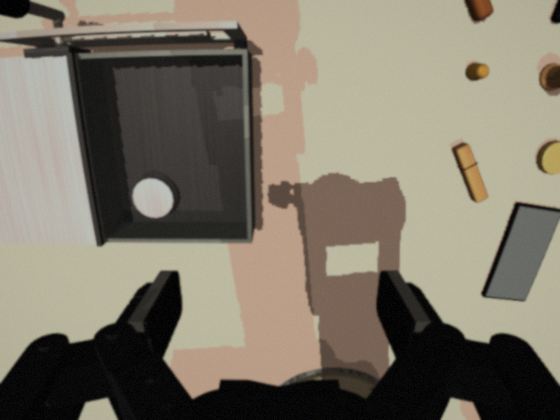

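Tin lies flat in the tray (155,197); needle case unmoved (470,173). Needle case next.

Emit:
{"method": "carry_out", "body": {"moves": [[0.06,-0.0084,-0.048,-0.02,0,0,5.8],[0.06,-0.0084,-0.048,-0.02,0,0,5.8],[0.06,-0.0084,-0.048,-0.02,0,0,5.8],[0.06,-0.0084,-0.048,-0.02,0,0,5.8],[0.06,-0.0084,-0.047,-0.02,0,0,5.8],[0.06,0,0,-0.05,0,0,0],[0.06,0,0,-0.05,0,0,0],[0.06,0,0,-0.05,0,0,0],[0.06,0,0,-0.02,0,0,0],[0.06,0,0,-0.011,0,0,0],[0.06,0,0,0,0,0,0]]}}

```text
time_s: 17.8
eef_pos: [0.4161, -0.1994, 0.0073]
tool_rot: [-180.0, 0.0, 23.2]
wrist_force: [-0.2, 0.5, 0.3]
finger_gap: 0.0598
grip_force: 0.0
```

Emit:
{"method": "carry_out", "body": {"moves": [[0.01,0,0,0,0,0,0],[0.01,0,0,0,0,0,0],[0.01,0,0,0,0,0,0],[0.01,0,0,0,0,0,0],[0.01,0,0,0,0,0,0],[0.01,0,0,0.03,0,0,0],[0.01,0,0,0.05,0,0,0],[0.01,0,0,0.05,0,0,0],[0.01,0,0,0,0,0,0]], "force": 50}}

```text
time_s: 18.92
eef_pos: [0.418, -0.2006, 0.1419]
tool_rot: [179.6, -0.3, 23.2]
wrist_force: [-0.5, -0.5, -1.2]
finger_gap: 0.0162
grip_force: 49.8
```

Emit:
{"method": "carry_out", "body": {"moves": [[0.01,0.0152,0.049,0,0,0,-3.64],[0.01,0.0152,0.049,0,0,0,-3.64],[0.01,0.0152,0.049,0,0,0,-3.64],[0.01,0.0152,0.049,0,0,0,-3.64],[0.01,0.0152,0.049,0,0,0,-3.64],[0.01,0.0152,0.049,0,0,0,-3.64],[0.01,0.0152,0.049,0,0,0,-3.64],[0.01,0.0152,0.049,0,0,0,-3.64],[0.01,0,0,0,0,0,0],[0.01,0,0,0,0,0,0]]}}

```text
time_s: 20.18
eef_pos: [0.5371, 0.1921, 0.1361]
tool_rot: [179.9, 0.1, -5.9]
wrist_force: [0.6, 0.5, -0.5]
finger_gap: 0.016
grip_force: 49.8
```

Emit:
{"method": "carry_out", "body": {"moves": [[0.01,0,0,-0.04,0,0,0],[0.01,0,0,-0.04,0,0,0],[0.01,0,0,-0.025,0,0,0],[0.01,0,0,-0.01,0,0,0],[0.01,0,0,0,0,0,0]]}}

```text
time_s: 20.8
eef_pos: [0.5375, 0.1918, 0.0223]
tool_rot: [180.0, 0.0, -6.0]
wrist_force: [-0.5, 0.4, 0.6]
finger_gap: 0.0168
grip_force: 49.8
```

Emit:
{"method": "carry_out", "body": {"moves": [[0.04,0,0,-0.004,0,0,0],[0.04,0,0,0,0,0,0],[0.04,0,0,0,0,0,0],[0.04,0,0,0.04,0,0,0],[0.04,0,0,0.05,0,0,0],[0.05,0,0,0.05,0,0,0],[0.05,0,0,0.05,0,0,0]]}}

```text
time_s: 21.68
eef_pos: [0.5377, 0.1925, 0.2112]
tool_rot: [-180.0, -0.1, -6.0]
wrist_force: [1.3, -0.0, 0.0]
finger_gap: 0.05
grip_force: 0.0
```

Emit:
{"method": "carry_out", "body": {"moves": [[0.05,0.002,-0.05,0.012,0,0,3.5],[0.05,0.002,-0.05,0.012,0,0,3.5],[0.05,0.002,-0.05,0.012,0,0,3.5],[0.05,0.002,-0.05,0.012,0,0,3.5],[0.05,0.002,-0.05,0.012,0,0,3.5],[0.05,0.002,-0.05,0.012,0,0,3.5],[0.05,0,0,0,0,0,3.5],[0.05,0,0,0,0,0,3.4],[0.05,0,0,0,0,0,0]]}}

```text
time_s: 22.8
eef_pos: [0.5497, -0.1076, 0.2812]
tool_rot: [179.9, -0.1, 21.9]
wrist_force: [-0.6, 0.7, 0.4]
finger_gap: 0.0499
grip_force: 0.0
```

```bash
python3 - <<'E'
from h import *
look('wrist','w4.png')
look('side','s4.png',['needle_case_c','pin_tin_c','awl_c','seam_ripper_c'])
E
```

```text
TCP [ 0.5497 -0.1076  0.2812]
needle_case_c 0.87 [ 16.  43.  57. 112.] 1481 med [0.541 0.188 0.022] box [536. 193.] [20. 86.] 84 pca 174
seam_ripper_c 0.64 [430. 139. 488. 194.] 580 med [ 0.621 -0.313  0.011] box [ 628. -319.] [14. 81.] 65 pca 155
awl_c 0.56 [362.  82. 382. 154.] 850 med [ 0.624 -0.195  0.019] box [ 635. -192.] [81. 22.] 24 pca -158
spool 0.65 [396. 222. 436. 258.] 840 med [ 0.529 -0.3    0.043] box [ 528. -305.] [34. 32.] 21 pca 56
thimble 0.61 [337. 187. 356. 203.] 232 med [ 0.541 -0.199  0.021] box [ 540. -201.] [16. 19.] 26 pca 142
wax 0.64 [376. 285. 400. 309.] 439 med [ 0.435 -0.318  0.013] box [ 501. -240.] [252.  26.] 50 pca 53
TCP [ 0.5496 -0.1074  0.2804]
needle_case_c 0.85 [166. 317. 204. 340.] 283 med [0.532 0.195 0.022] box [523. 209.] [ 60. 103.] 42 pca 168
pin_tin_c 0.81 [223. 336. 249. 355.] 362 med [0.425 0.199 0.025] box [418. 207.] [48. 88.] 52 pca 164
awl_c 0.63 [209. 211. 232. 221.] 163 med [ 0.62  -0.192  0.016] box [ 624. -194.] [56. 24.] 28 pca -160
awl_c 0.55 [252. 151. 308. 181.] 549 med [ 0.553 -0.505  0.013] box [ 552. -514.] [168. 175.] 2 pca 105
seam_ripper_c 0.35 [107. 290. 128. 324.] 454 med [0.639 0.263 0.134] box [643. 258.] [33. 33.] 85 pca 45
seam_ripper_c 0.28 [168. 318. 206. 339.] 286 med [0.533 0.195 0.022] box [527. 213.] [ 58. 103.] 85 pca 172
```

Emit:
{"method": "carry_out", "body": {"moves": [[0.06,0.0231,-0.0305,-0.03,0,0,0],[0.06,0.0231,-0.0305,-0.03,0,0,0],[0.06,0.0231,-0.0305,-0.03,0,0,0],[0.06,0,0,-0.05,0,0,0],[0.06,0,0,-0.05,0,0,0],[0.06,0,0,-0.05,0,0,0],[0.06,0,0,-0.025,0,0,0],[0.06,0,0,-0.009,0,0,0],[0.06,0,0,0,0,0,0]]}}

```text
time_s: 24.58
eef_pos: [0.6191, -0.199, 0.0067]
tool_rot: [180.0, -0.0, 21.9]
wrist_force: [0.5, -0.3, 0.6]
finger_gap: 0.0601
grip_force: 0.0
```

Emit:
{"method": "carry_out", "body": {"moves": [[0.01,0,0,0,0,0,0],[0.01,0,0,0,0,0,0],[0.01,0,0,0,0,0,0],[0.01,0,0,0,0,0,0],[0.01,0,0,0,0,0,0],[0.01,0,0,0.03,0,0,0],[0.01,0,0,0.05,0,0,0],[0.01,0,0,0.05,0,0,0],[0.01,0,0,0,0,0,0]], "force": 50}}

```text
time_s: 25.7
eef_pos: [0.6211, -0.1998, 0.1423]
tool_rot: [179.6, -0.4, 21.9]
wrist_force: [-0.4, -0.4, 0.2]
finger_gap: 0.0194
grip_force: 49.5
```

Emit:
{"method": "carry_out", "body": {"moves": [[0.01,-0.0246,0.0406,0,0,0,-3.48],[0.01,-0.0246,0.0406,0,0,0,-3.48],[0.01,-0.0246,0.0406,0,0,0,-3.48],[0.01,-0.0246,0.0406,0,0,0,-3.48],[0.01,-0.0246,0.0406,0,0,0,-3.48],[0.01,-0.0246,0.0406,0,0,0,-3.48],[0.01,-0.0246,0.0406,0,0,0,-3.48],[0.01,-0.0246,0.0406,0,0,0,-3.48],[0.01,0,0,0,0,0,0],[0.01,0,0,0,0,0,0]]}}

```text
time_s: 26.95
eef_pos: [0.422, 0.1255, 0.1357]
tool_rot: [180.0, 0.0, -5.9]
wrist_force: [-0.1, -1.0, -0.3]
finger_gap: 0.0197
grip_force: 49.5
```

Emit:
{"method": "carry_out", "body": {"moves": [[0.01,0,0,-0.04,0,0,0],[0.01,0,0,-0.04,0,0,0],[0.01,0,0,-0.025,0,0,0],[0.01,0,0,-0.01,0,0,0],[0.01,0,0,0,0,0,0]]}}

```text
time_s: 27.58
eef_pos: [0.4223, 0.1252, 0.0211]
tool_rot: [180.0, 0.0, -6.0]
wrist_force: [-1.3, 0.2, -0.1]
finger_gap: 0.0199
grip_force: 49.5
```

Emit:
{"method": "carry_out", "body": {"moves": [[0.045,0,0,-0.003,0,0,0],[0.045,0,0,0,0,0,0],[0.045,0,0,0,0,0,0],[0.045,0,0,0.04,0,0,0],[0.045,0,0,0.05,0,0,0],[0.05,0,0,0.05,0,0,0],[0.05,0,0,0.05,0,0,0]]}}

```text
time_s: 28.45
eef_pos: [0.4219, 0.1258, 0.2104]
tool_rot: [-180.0, -0.1, -5.9]
wrist_force: [0.9, 1.0, 0.1]
finger_gap: 0.0499
grip_force: 0.0
```

Emit:
{"method": "carry_out", "body": {"moves": [[0.05,0.018,-0.043,0.008,0,0,-2.3],[0.05,0.018,-0.043,0.008,0,0,-2.3],[0.05,0.018,-0.043,0.008,0,0,-2.3],[0.05,0.018,-0.043,0.008,0,0,-2.3],[0.05,0.018,-0.043,0.008,0,0,-2.3],[0.05,0.018,-0.043,0.008,0,0,-2.3],[0.05,0.018,-0.043,0.008,0,0,-2.3],[0.05,0.018,-0.043,0.008,0,0,-2.3],[0.05,0,0,0,0,0,0]]}}

```text
time_s: 29.58
eef_pos: [0.5664, -0.2208, 0.2717]
tool_rot: [180.0, 0.0, -24.5]
wrist_force: [0.6, 0.3, -0.6]
finger_gap: 0.0503
grip_force: 0.0
```

```bash
python3 - <<'E'
from h import *
look('wrist','w5.png')
look('side','s5.png',['needle_case_c','pin_tin_c','awl_c','seam_ripper_c','snips_c','blade_case_c'])
E
```

```text
TCP [ 0.5664 -0.2208  0.2717]
needle_case_c 0.86 [  2. 277.  48. 328.] 1047 med [0.54  0.186 0.021] box [551. 192.] [ 69. 127.] 54 pca 170
needle_case_c 0.6 [330.  34. 344. 117.] 728 med [ 0.621 -0.315  0.012] box [ 627. -320.] [14. 82.] 66 pca 157
pin_tin_c 0.68 [ 48. 343.  74. 372.] 390 med [0.445 0.194 0.024] box [444. 201.] [21. 47.] 15 pca 103
seam_ripper_c 0.77 [329.  35. 346. 115.] 731 med [ 0.621 -0.315  0.012] box [ 627. -319.] [13. 82.] 66 pca 157
awl_c 0.49 [ 82. 314.  91. 328.] 69 med [0.471 0.122 0.017] box [470. 128.] [16. 26.] 81 pca 164
spool 0.69 [340. 150. 378. 182.] 905 med [ 0.531 -0.304  0.043] box [ 528. -305.] [32. 31.] 66 pca 114
thimble 0.52 [268. 178. 282. 196.] 213 med [ 0.542 -0.203  0.022] box [ 541. -203.] [15. 17.] 6 pca 86
wax 0.92 [373. 212. 410. 248.] 893 med [ 0.429 -0.316  0.013] box [ 426. -316.] [42. 42.] 75 pca -173
wax 0.61 [267. 179. 283. 196.] 233 med [ 0.542 -0.204  0.022] box [ 540. -203.] [18. 17.] 90 pca 64
TCP [ 0.5661 -0.2173  0.2728]
needle_case_c 0.49 [168. 317. 206. 342.] 285 med [0.537 0.195 0.022] box [544. 201.] [55. 95.] 67 pca 168
pin_tin_c 0.81 [224. 335. 248. 356.] 324 med [0.425 0.199 0.025] box [427. 197.] [40. 49.] 85 pca 175
awl_c 0.73 [227. 314. 266. 333.] 299 med [0.424 0.132 0.021] box [424. 130.] [ 38. 104.] 63 pca 171
seam_ripper_c 0.42 [230. 195. 245. 201.] 58 med [ 0.61  -0.309  0.01 ] box [ 612. -310.] [16. 51.] 62 pca 157
blade_case_c 0.59 [233. 191. 246. 202.] 57 med [ 0.607 -0.308  0.011] box [ 611. -310.] [17. 51.] 62 pca 158
```

View pics/w5.png

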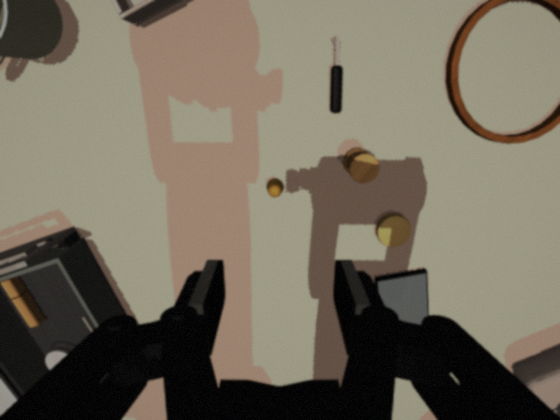

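The ripper (336,80) has not moved and its surroundings are clear.

Emit:
{"method": "carry_out", "body": {"moves": [[0.05,0.0157,-0.0318,-0.03,0,0,0.2],[0.05,0.0157,-0.0318,-0.03,0,0,0.2],[0.05,0.0157,-0.0318,-0.03,0,0,0.2],[0.05,0,0,-0.05,0,0,0],[0.05,0,0,-0.05,0,0,0],[0.05,0,0,-0.05,0,0,0],[0.05,0,0,-0.02,0,0,0],[0.05,0,0,-0.007,0,0,0],[0.05,0,0,0,0,0,0]]}}

```text
time_s: 31.45
eef_pos: [0.6141, -0.3141, 0.0072]
tool_rot: [180.0, -0.2, -23.7]
wrist_force: [0.2, 0.1, 0.7]
finger_gap: 0.0502
grip_force: 0.0
```

Emit:
{"method": "carry_out", "body": {"moves": [[0.005,0,0,0,0,0,0],[0.005,0,0,0,0,0,0],[0.005,0,0,0,0,0,0],[0.005,0,0,0,0,0,0],[0.005,0,0,0,0,0,0],[0.005,0,0,0.03,0,0,0],[0.005,0,0,0.05,0,0,0],[0.005,0,0,0.05,0,0,0],[0.005,0,0,0,0,0,0]], "force": 50}}

```text
time_s: 32.58
eef_pos: [0.6152, -0.3147, 0.1418]
tool_rot: [179.9, -0.6, -23.7]
wrist_force: [-0.2, 0.3, 0.1]
finger_gap: 0.0106
grip_force: 49.2
```

Emit:
{"method": "carry_out", "body": {"moves": [[0.005,-0.0108,0.0478,0,0,0,2],[0.005,-0.0108,0.0478,0,0,0,2],[0.005,-0.0108,0.0478,0,0,0,2],[0.005,-0.0108,0.0478,0,0,0,2],[0.005,-0.0108,0.0478,0,0,0,2],[0.005,-0.0108,0.0478,0,0,0,2],[0.005,-0.0108,0.0478,0,0,0,2],[0.005,-0.0108,0.0478,0,0,0,2],[0.005,-0.0108,0.0478,0,0,0,2],[0.005,0,0,0,0,0,0],[0.005,0,0,0,0,0,0]]}}

```text
time_s: 33.95
eef_pos: [0.5158, 0.1161, 0.1347]
tool_rot: [180.0, 0.1, -5.7]
wrist_force: [-0.4, 0.5, 0.1]
finger_gap: 0.011
grip_force: 49.2
```

Emit:
{"method": "carry_out", "body": {"moves": [[0.005,0,0,-0.04,0,0,0],[0.005,0,0,-0.04,0,0,0],[0.005,0,0,-0.025,0,0,0],[0.005,0,0,-0.01,0,0,0],[0.005,0,0,0,0,0,0]]}}

```text
time_s: 34.58
eef_pos: [0.5161, 0.1158, 0.0202]
tool_rot: [180.0, 0.0, -5.8]
wrist_force: [0.4, 0.0, 0.4]
finger_gap: 0.0112
grip_force: 49.2
```

Emit:
{"method": "carry_out", "body": {"moves": [[0.04,0,0,-0.004,0,0,0],[0.04,0,0,0,0,0,0],[0.04,0,0,0,0,0,0],[0.04,0,0,0.04,0,0,0],[0.04,0,0,0.05,0,0,0],[0.085,0,0,0.05,0,0,0],[0.085,0,0,0.05,0,0,0],[0.085,-0.02,0,0.05,0,0,0],[0.085,-0.02,0,0.03,0,0,0],[0.085,0,0,0,0,0,0]]}}

```text
time_s: 35.83
eef_pos: [0.4762, 0.1169, 0.29]
tool_rot: [-179.9, -0.4, -5.7]
wrist_force: [-0.4, 0.5, 0.2]
finger_gap: 0.085
grip_force: 0.0
```

```bash
python3 - <<'E'
from h import *
look('wrist','w6.png',THINGS+['lever_grip'])
T=pose()
P=np.load('last.npy');z=P[...,2]
m=(z>.138)&(z<.155)&(P[...,0]>.58)&(P[...,0]<.7)&(P[...,1]>0)&(P[...,1]<.35)
q=P[m];print('cap',len(q),np.median(q,0))
look('side','s6.png',['snips_c','blade_case_c','seam_ripper_c','awl_c'])
im,_=imaging.grab_frame('scene'); save('sc6.png',im)
E
```

```text
TCP [0.4762 0.1169 0.29  ]
needle_case_c 0.63 [201.  80. 222. 150.] 1180 med [0.539 0.191 0.022] box [539. 195.] [23. 79.] 85 pca 174
pin_tin_c 0.93 [200. 186. 238. 227.] 1399 med [0.431 0.198 0.025] box [428. 199.] [55. 51.] 44 pca 157
seam_ripper_c 0.59 [271.  77. 285. 148.] 638 med [0.526 0.115 0.016] box [532. 115.] [14. 82.] 84 pca 175
seam_ripper_c 0.26 [ 55.   0. 139.  53.] 1703 med [0.637 0.253 0.129] box [632. 254.] [38. 31.] 18 pca 128
awl_c 0.87 [266. 156. 284. 222.] 764 med [0.432 0.125 0.024] box [441. 126.] [22. 82.] 85 pca 175
awl_c 0.35 [270.  76. 284. 152.] 598 med [0.527 0.115 0.017] box [532. 115.] [12. 82.] 84 pca 175
thimble 0.83 [526.  76. 550.  94.] 301 med [ 0.539 -0.197  0.018] box [ 539. -200.] [17. 19.] 64 pca 178
wax 0.46 [271.  74. 284. 151.] 605 med [0.526 0.115 0.017] box [532. 115.] [12. 82.] 84 pca 175
lever_grip 0.61 [ 53.   1. 139.  55.] 1703 med [0.637 0.253 0.128] box [631. 254.] [38. 30.] 18 pca 129
cap 782 [0.63603237 0.25606915 0.14757819]
TCP [0.476  0.1166 0.2855]
blade_case_c 0.33 [252. 150. 309. 181.] 494 med [ 0.546 -0.498  0.012] box [ 551. -513.] [170. 165.] 81 pca 110
seam_ripper_c 0.77 [199. 307. 223. 319.] 150 med [0.516 0.12  0.015] box [518. 118.] [16. 55.] 85 pca 175
seam_ripper_c 0.37 [167. 317. 206. 342.] 328 med [0.533 0.195 0.023] box [532. 207.] [ 70. 115.] 85 pca 162
awl_c 0.83 [227. 314. 265. 330.] 289 med [0.425 0.131 0.021] box [439. 126.] [23. 82.] 82 pca 173
```

View pics/w6.png

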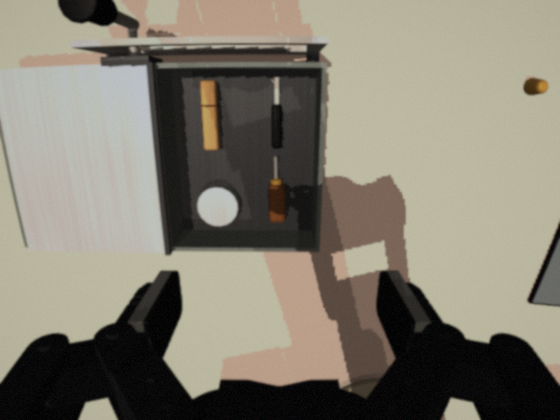

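View pics/sc6.png

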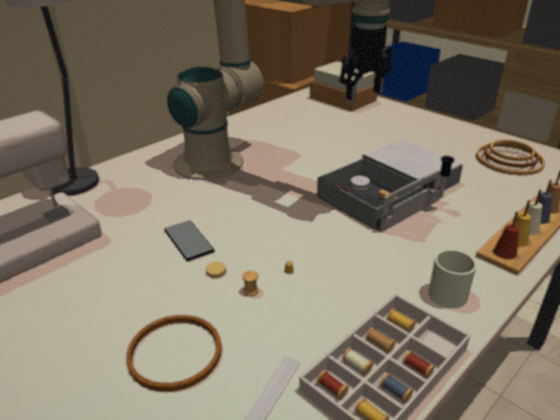

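All four sharps lie flat in the tray, and the scene view shows no sharp left on the table. Now I'll close the lever.

Emit:
{"method": "carry_out", "body": {"moves": [[0.085,0.0335,0.0273,-0.016,0,0,0],[0.085,0.0335,0.0273,-0.016,0,0,0],[0.085,0.0335,0.0273,-0.016,0,0,0],[0.085,0.0335,0.0273,-0.016,0,0,0],[0.085,0.0335,0.0273,-0.016,0,0,0],[0.085,0,0,0,0,0,0],[0.085,0,0,0,0,0,0]]}}

```text
time_s: 37.45
eef_pos: [0.6434, 0.2529, 0.2068]
tool_rot: [180.0, -0.0, -5.7]
wrist_force: [0.4, 0.2, 1.4]
finger_gap: 0.0851
grip_force: 0.0
```

Emit:
{"method": "carry_out", "body": {"moves": [[0.085,0,0,-0.03,0,0,0],[0.085,0,0,-0.03,0,0,0],[0.085,0,0,-0.03,0,0,0],[0.085,0,0,-0.011,0,0,0],[0.085,0,0,0,0,0,0],[0.02,0,0,0,0,0,0],[0.02,0,0,0,0,0,0],[0.02,0,0,0,0,0,0],[0.02,0,0,0,0,0,0],[0.02,0,0,0,0,0,0],[0.02,0,0,0,0,0,0]]}}

```text
time_s: 38.83
eef_pos: [0.6439, 0.2535, 0.1065]
tool_rot: [-179.9, -0.1, -5.7]
wrist_force: [-0.5, 0.5, 4.9]
finger_gap: 0.0315
grip_force: 48.9
```

Emit:
{"method": "carry_out", "body": {"moves": [[0.02,0,0,0.01,0,0,0],[0.02,0,0,0.01,0,0,0],[0.02,0,0,0.008,0,0,0],[0.02,0,0,0.003,0,0,0],[0.02,0,0,0,0,0,0],[0.02,0,0,0,0,0,0]]}}

```text
time_s: 39.58
eef_pos: [0.6436, 0.2529, 0.136]
tool_rot: [180.0, 0.0, -5.7]
wrist_force: [4.2, -0.4, -3.5]
finger_gap: 0.0317
grip_force: 50.0
```

Emit:
{"method": "carry_out", "body": {"moves": [[0.02,-0.0017,-0.0169,0,0,0,0],[0.02,-0.0017,-0.0169,0,0,0,0],[0.02,-0.0017,-0.0169,0,0,0,0],[0.02,-0.0017,-0.0169,0,0,0,0],[0.02,-0.0017,-0.0169,0,0,0,0],[0.02,-0.0017,-0.0169,0,0,0,0],[0.02,-0.0017,-0.0169,0,0,0,0],[0.02,-0.0017,-0.0169,0,0,0,0],[0.02,-0.0017,-0.0169,0,0,0,0],[0.02,-0.0017,-0.0169,0,0,0,0],[0.02,0,0,0,0,0,0],[0.02,0,0,0,0,0,0]]}}

```text
time_s: 41.08
eef_pos: [0.6262, 0.0838, 0.1361]
tool_rot: [180.0, 0.1, -5.7]
wrist_force: [-1.7, -0.8, -3.4]
finger_gap: 0.0315
grip_force: 50.1
```

Emit:
{"method": "carry_out", "body": {"moves": [[0.02,0,0,-0.01,0,0,0],[0.02,0,0,-0.01,0,0,0],[0.02,0,0,-0.008,0,0,0],[0.02,0,0,0,0,0,0],[0.02,0,0,0,0,0,0]]}}

```text
time_s: 41.7
eef_pos: [0.6263, 0.0845, 0.1083]
tool_rot: [-180.0, 0.0, -5.7]
wrist_force: [-4.2, 0.8, -2.0]
finger_gap: 0.0316
grip_force: 50.1
```

Emit:
{"method": "carry_out", "body": {"moves": [[0.02,0,0,-0.002,0,0,0],[0.085,0,0,0,0,0,0],[0.085,0,0,0,0,0,0],[0.085,0,0,0,0,0,0],[0.085,0,0,0,0,0,0],[0.085,0,0,0.02,0,0,0],[0.085,0,0,0.03,0,0,0],[0.085,0,0,0.04,0,0,0],[0.085,0,0,0.04,0,0,0],[0.085,-0.05,-0.04,0.03,0,0,0],[0.085,-0.05,-0.04,0.03,0,0,0],[0.085,0,0,0,0,0,0]]}}

```text
time_s: 43.2
eef_pos: [0.5372, 0.0117, 0.2951]
tool_rot: [-180.0, -0.5, -5.9]
wrist_force: [0.7, -0.4, 0.5]
finger_gap: 0.085
grip_force: 0.0
```

```bash
python3 - <<'E'
from h import *
for n in ['wrist','side']:
    T=pose(); im,d=imaging.grab_frame(n); save(n+'7.png',im); P=cloud(n,d,T);z=P[...,2]
    m=(z>.138)&(z<.175)&(P[...,0]>.58)&(P[...,0]<.66)&(P[...,1]>.04)&(P[...,1]<.35)
    q=P[m];print('cap',n,len(q),np.median(q,0) if len(q) else '')
look('side','s8.png',['cover','seam_ripper_c','awl_c','needle_case_c','pin_tin_c','wax','spool','thimble'])
E
```

```text
cap wrist 1349 [0.62580918 0.0834263  0.14764422]
cap side 157 [0.62284359 0.08841507 0.14671046]
TCP [0.5382 0.0133 0.291 ]
cover 0.61 [146. 240. 280. 356.] 7573 med [0.487 0.161 0.065] box [513. 157.] [185. 269.] 84 pca 159
needle_case_c 0.73 [159. 234. 176. 282.] 371 med [0.62  0.092 0.129] box [625.  86.] [31. 36.] 55 pca -157
needle_case_c 0.55 [294. 201. 310. 214.] 134 med [ 0.424 -0.307  0.013] box [ 425. -312.] [41. 37.] 73 pca 90
wax 0.66 [293. 202. 312. 216.] 118 med [ 0.424 -0.306  0.013] box [ 425. -311.] [39. 37.] 73 pca 103
spool 0.58 [263. 187. 274. 211.] 178 med [ 0.525 -0.296  0.03 ] box [ 527. -304.] [28. 38.] 17 pca 167
thimble 0.49 [248. 215. 256. 227.] 56 med [ 0.537 -0.196  0.014] box [ 537. -197.] [19. 15.] 30 pca -161
```

View pics/side7.png

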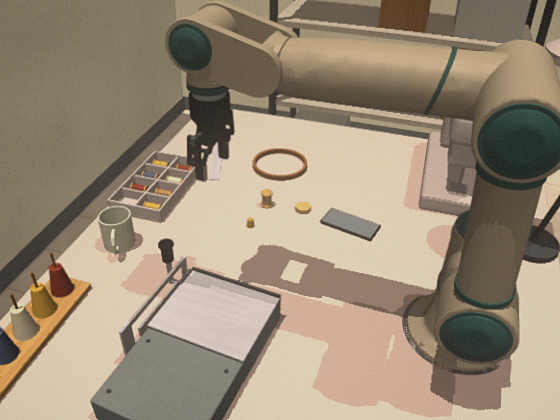

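The side view shows the cover over the tray and the lever back at its first position (167,252). The cap is at its original 147 mm height, so the lever is fully down in its notch. The bystanders have not moved.

```bash
python3 -c "
from station import ctrl
print(ctrl.close_job())"
```

```text
the job is handed in; nothing more can be done
None
```

The job is handed in: the four sharps that were out (pin tin, needle case, awl and seam ripper) are in the tray, the safe is shut with the lever down in its first notch, and everything else stayed where it was. One contact force reached about 41 N at the wrist while setting the tin down; it may have come through the tin or fingers rather than the gripper body, but I didn't confirm that.

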